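# Put the four seasonings in their places

### The arm

A 6-joint arm with a two-finger parallel gripper is mounted at the origin on a cart in front of the work surface, level with it; the furniture and walls round the work are solid. World frame = base frame: x ahead of the robot, y to its left, z up, the work surface at z = 0. Lengths are in mm, angles in rad, forces in N, time in s.
With the tool pointing down it reaches from about 300 to 775 mm from the base axis. Payload 14.6 kg.
Tool frame: the origin (TCP) lies at the very end of the fingers, on their centre line; the grasp point (between the pads) lies 19 mm behind it; z points along the fingers, y is the line along which they close (so a half turn about z gives the same grasp; the last joint's range is limited). The gripper opens to 94 mm and grips with 3 to 60 N. Pads are 16 mm wide; open, the fingers measure 119 mm over their backs; the gripper's body (75 mm by 177 mm) begins 78 mm behind the grasp point.
Start: joints at [-1.193, 0.3, 1.521, -0, 1.321, -0.067], TCP at [236.644, -496.476, 183.646] pointing down, gripper open.
Joint ranges: [-3.03, 3.03], [-0.79, 2.21], [0.23, 2.52], [-1.04, 4.18], [0, 3.07], [-2.55, 2.55]. Speed limits (rad/s): [2.22, 2.22, 2.57, 3.14, 3.14, 3.14].

### API

Orientations are given as [roll, pitch, yaw] about the fixed x, y, z axes, in that order (R = Rz(yaw) Ry(pitch) Rx(roll)).
In Python, from cell import manip, camera, get_calibration gives the robot as it stands. The module is installed in compiled form; this text tells all that it offers.
- The arm moves only by the tool jog_arm, never from a script. Its argument "plan" is one flat list of numbers, 6 for each row, row after row: the shift along the world's x, y, z in m, then the turn, a rotation vector about the world's x, y, z in degrees. A call has 1 to 20 rows; each row is the pose to reach, as a shift and turn from the pose commanded when the call began; what a row does not reach only later rows make up. A row lasts 1/10 s, in which the tool goes at most 50 mm and 8.59 degrees, less where a joint would pass 70% of its speed; a pose out of reach is approached as far as the arm can. A call with a gripper value outside its range is refused whole. "claw" is the finger opening in m, from 0 to 0.094, set as the call begins (left out, the last holds). The fingers move at their own pace and stop on an object; "force" is the grip in N (left out, the last holds). Time passes only in rows, so rows that repeat a pose let the fingers close. It gives the time, the measured TCP pose, the force, the opening and the grip force at its end, in the units of the state.
- manip.read_state(): the state, without advancing time (a new reading comes with each control period).
- camera(name): name is "scene" or "top"; returns (picture, depth): 480x640x3 uint8, red, green, blue; 480x640 float32, mm along the optical axis (not along the pixel's ray), 0 where there is no reading.
- get_calibration(name): a dict with "fx", "fy", "cx", "cy" (pixels), "origin" and "attitude" of the camera in the world. Camera axes: x right, y down, z forward; pixel columns grow to the right and rows downward; lengths in mm; the calibration is good to about 2 mm. A picture is of the moment at which its call begins. get_calibration takes no time and is no camera call.
- manip.sign_off(): hands the job in; it is judged then, once.
The state is a dict: "clock": time; "joints": joint angles; "qd": joint speeds; "effort": joint torques, N m; "eef_pos": TCP position; "eef_rot": TCP orientation; "wrist_force": force on the tool from outside, world axes, zero at the start; "moment": the same for the moment, N m; "finger_gap": finger opening in mm; "finger_force": force on a finger pad.
Only numpy, scipy, OpenCV 4.12 (cv2) and the standard library are available. Lean on these libraries where they do the work, as an engineer would, in place of code of your own. Each camera call takes 0.05 s, during which the arm holds its last target. There are 200 camera calls.

### The job

Tidy the four seasonings that stand apart on the front half of the worktop: put one glass spice jar into each compartment of the two-part wooden tray, the steel mill in the middle of the square slate coaster, and the wooden pepper mill in the middle of the round cork mat. Keep them upright all the while, leave them standing there, and do not disturb the egg timer or the mug; the jar and mills that stand back against the wall stay where they are.

Things in the scene. Friction and masses are not known exactly. Their poses are not given: they have to be found in the camera images.
- jar_a: One of two spice jars of the same shape and size: a clear glass jar with black screw lid (fixed on), round, 44 mm in diameter, 96 mm tall (lid, 42 mm across, from 78 to 96 mm up), 0.1 to 0.2 kg. Origin: centre of its underside; z up along its axis. Loose, standing upright. (A third, similar jar stands far back against the wall: not part of the job and not listed.) The two jars are interchangeable: either goes into either compartment.
- jar_b: The other spice jar, same shape and size as jar_a. Origin: centre of its underside; z up along its axis. Loose, standing upright.
- steel_mill: A tall slender steel mill with black top and clear foot, round, 51 mm across the foot, tapering to about 38 mm at 125 mm above its underside (black top 40 mm across, from 142 mm up), 164 mm tall, 0.2 to 0.35 kg; its top is fixed. Origin: centre of its underside; z up along its axis. Loose, standing upright.
- wooden_mill: A turned dark wooden pepper mill with waist, round, 58 mm across its foot, about 50 mm across its round head (head from 123 to 159 mm up, widest at about 135), 170 mm tall with a small metal knob on top, 0.13 to 0.25 kg; the head is fixed. Origin: centre of its underside; z up along its axis. Loose, standing upright.
- tray: A low light-wood tray, fixed to the worktop, 74 mm (its x) by 143 mm (its y) by 17 mm tall, walls and floor 5 mm thick, with one divider across the middle: two square compartments of 64 mm by 64 mm, 12 mm deep, their centres 34.5 mm from the tray's centre along its +y and -y. Origin: centre of its underside; z up.
- slate_coaster: A square dark slate coaster, 98 by 98 mm, 8 mm thick, fixed to the worktop. Origin: centre of its underside, x and y along its edges, z up.
- cork_mat: A round flat cork mat, 110 mm in diameter, 8 mm thick, fixed to the worktop. Origin: centre of its underside; z up.
- timer: Bystander, not to be moved: an egg timer with red dome and white foot, round, 62 mm in diameter, 50 mm tall, loose among the seasonings. Origin: centre of its underside; z up.
- mug: Bystander, not to be moved: a white mug with handle, 78 mm across, 97 mm tall, loose, standing farther back under the wall cabinet. Origin: on its underside, between cup and handle; z up.

How it is judged (in metres and radians):
At the end, for the whole second after the job is handed in: One jar on the floor of each tray compartment (within 14 mm of its centre along each side), steel mill on the slate, wooden mill on the cork, each within 15 mm of the middle; all four within 0.1 rad of upright and at rest; timer and mug within 30 mm of where they stood ((((y of jar_a in the frame of tray between 0.0205 and 0.0485 m and x of jar_a in the frame of tray between -0.014 and 0.014 m and z of jar_a in the frame of tray between 0.002 and 0.009 m) and (y of jar_b in the frame of tray between -0.0485 and -0.0205 m and x of jar_b in the frame of tray between -0.014 and 0.014 m and z of jar_b in the frame of tray between 0.002 and 0.009 m)) or ((y of jar_a in the frame of tray between -0.0485 and -0.0205 m and x of jar_a in the frame of tray between -0.014 and 0.014 m and z of jar_a in the frame of tray between 0.002 and 0.009 m) and (y of jar_b in the frame of tray between 0.0205 and 0.0485 m and x of jar_b in the frame of tray between -0.014 and 0.014 m and z of jar_b in the frame of tray between 0.002 and 0.009 m))) and horizontal distance between steel_mill and slate_coaster below 0.015 m and z of steel_mill in the frame of slate_coaster between 0.005 and 0.012 m and horizontal distance between wooden_mill and cork_mat below 0.015 m and z of wooden_mill in the frame of cork_mat between 0.005 and 0.012 m and angle between each of jar_a, jar_b, steel_mill, wooden_mill's own z axis and vertical below 0.1 rad and linear speed of each of jar_a, jar_b, steel_mill, wooden_mill below 0.02 m/s and angular speed of each of jar_a, jar_b, steel_mill, wooden_mill below 0.2 rad/s and distance of each of timer, mug from where it was at the start of the episode below 0.03 m); the robot touches nothing.
It fails at once if a seasoning was tipped over (tilted more than 0.6 rad) (angle between any of jar_a, jar_b, steel_mill, wooden_mill's own z axis and vertical above 0.6 rad).
It fails at once if the egg timer or the mug was disturbed (moved more than 30 mm) (distance of any of timer, mug from where it was at the start of the episode above 0.03 m).
It also fails if it takes over 104 s, if anything falls off the work surface, if the arm or the gripper's body presses on something with over 40 N, if the wrist force passes 120 N, or if a joint passes its speed limit or range.

## Working session

There is one attempt and no reset: what is moved stays moved. The work goes in short steps, Python scripts to look and compute and a tool call to move; the robot and the scene stay as the last step left them, time stands still between calls to the robot, and variables do not carry over. Pictures are saved under pics/ and viewed, at most 14 in all, crops included, and the job is handed in when it is done.

Besides the shell and the picture viewer there is one more tool, called after ">>>" as name(argument=value, ...), one argument or row to a line, values as JSON. jog_arm: Moves the arm, as the interface text tells. Its arguments: {"type":"object","properties":{"plan":{"type":"array"},"claw":{"type":"number"},"force":{"type":"number"}},"required":["plan"]}

```bash
mkdir -p pics; cat > h.py <<'E'
import numpy as np,cv2
from cell import manip,camera,get_calibration
def snap(n,f):
    p,d=camera(n); cv2.imwrite(f'pics/{f}.png',cv2.cvtColor(p,cv2.COLOR_RGB2BGR)); np.save(f'pics/{f}.npy',d); return p,d
E
python3 - <<'E'
from h import *
for n in("top","scene"):
    snap(n,n+"0"); print(get_calibration(n))
print(manip.read_state())
E
```

```text
{'fx': 594.4790939833059, 'fy': 594.4790939833059, 'cx': 320.2082132928427, 'cy': 243.4057524223364, 'origin': array([-278.1291136 ,  111.69963086, 1382.53710133]), 'attitude': array([-2.56241503e+00, -3.23605190e-05, -1.68358975e+00])}
{'fx': 436.9458831287562, 'fy': 436.9458831287562, 'cx': 318.6232896629041, 'cy': 235.04582226125478, 'origin': array([ 67.02177569, 684.87368718, 715.4676524 ]), 'attitude': array([-2.25082409,  0.00249743, -2.4908845 ])}
{'clock': 0.1, 'joints': array([-1.19260542e+00,  3.00421556e-01,  1.52151237e+00, -9.88036776e-06,
        1.32071374e+00, -6.66145185e-02]), 'qd': array([-0.00029566, -0.00113683, -0.00096175, -0.00207351,  0.00017712,
        0.00137219]), 'effort': array([ 1.59282823e-03, -5.32639575e+01, -3.53286088e+01,  7.09665706e-02,
        2.34897877e-02, -7.62841250e-05]), 'eef_pos': array([ 236.54651508, -496.24536919,  183.14258971]), 'eef_rot': array([-3.14053934e+00, -6.06780632e-05,  4.44807845e-01]), 'wrist_force': array([0.00170928, 0.13646253, 0.53436377]), 'moment': array([-0.04234828, -0.01132333, -0.02445576]), 'finger_force': 0.0, 'finger_gap': 93.91816535999256}
```

View pics/top0.png

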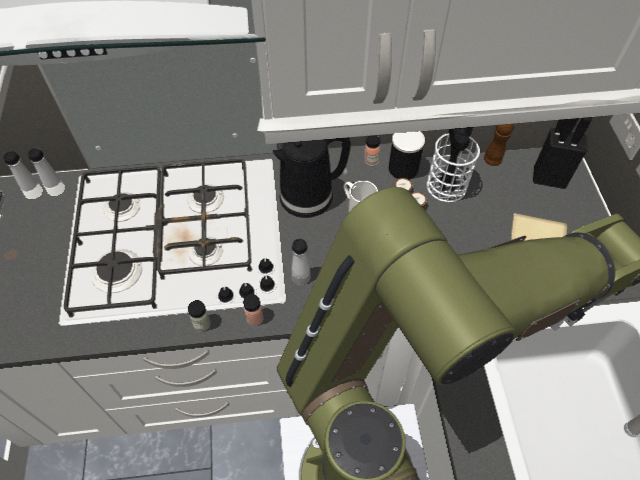

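View pics/scene0.png

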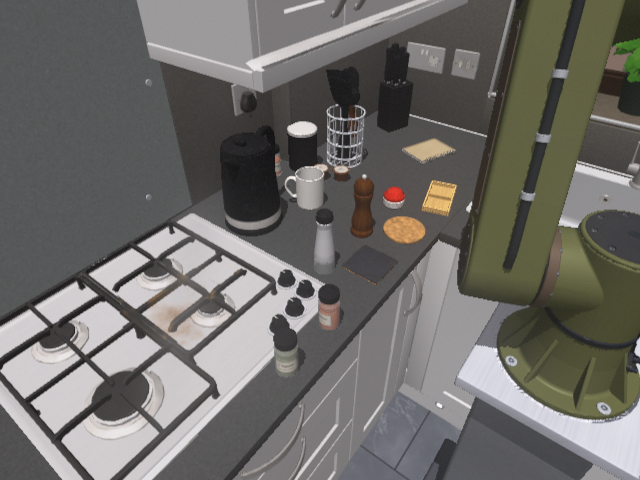

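The arm hides much of the top view, but both show the jars at top (200,315) and (253,310), scene (287,350) and (329,307), and the steel mill at top (300,262), scene (324,242). In the scene view the wooden mill is at (362,207), timer (394,196), tray (439,197), slate (371,263), cork (404,229) and mug (310,187).

```bash
cat >> h.py <<'E'
from scipy.spatial.transform import Rotation as R
from scipy.optimize import least_squares
def cloud(n,d):
    c=get_calibration(n); v,u=np.mgrid[:480,:640]
    P=np.stack([(u-c['cx'])/c['fx']*d,(v-c['cy'])/c['fy']*d,d],-1)
    W=P@R.from_euler('xyz',c['attitude']).as_matrix().T+np.asarray(c['origin'])
    W[d==0]=np.nan; return W
def ray(n,u,v,z):
    c=get_calibration(n); r=R.from_euler('xyz',c['attitude']).as_matrix()@[(u-c['cx'])/c['fx'],(v-c['cy'])/c['fy'],1]
    o=np.asarray(c['origin']); return o+r*(z-o[2])/r[2]
def circ(Q,r):
    "centre of known-radius circle through visible side points"
    c0=Q.mean(0)
    f=lambda c:np.hypot(*(Q-c).T)-r
    s=least_squares(f,c0+np.array(CAMDIR(c0))*r,loss='soft_l1',f_scale=1.5); return s.x.round(1),np.abs(s.fun).mean().round(1)
CAMDIR=lambda c:(c-CAM)/np.linalg.norm(c-CAM)
CAM=np.zeros(2)
E
python3 - <<'E'
import h; from h import *
for n,boxes in {"scene":{"jarG":(268,318,302,385,21,80,96),"jarR":(312,280,345,335,21,80,96),"steel":(308,205,340,280,20,142,160),"wood":(345,172,380,242,25,127,143),"timer":(380,180,410,212,31,2,18),"mug":(297,165,326,210,39,30,90)},
 "top":{"jarG":(185,295,215,335,21,80,96),"jarR":(240,290,268,330,21,80,96),"steel":(288,235,314,290,20,142,160)}}.items():
    d=np.load(f'pics/{n}0.npy'); W=cloud(n,d); h.CAM=np.asarray(get_calibration(n)['origin'])[:2]
    for k,(a,b,c,e,r,z0,z1) in boxes.items():
        Q=W[b:e,a:c].reshape(-1,3); Q=Q[np.isfinite(Q[:,2])]
        S=Q[(Q[:,2]>z0)&(Q[:,2]<z1-2)]
        print(n,k,len(S),'zmax',Q[:,2].max().round(),circ(S[:,:2],r) if len(S)>5 else '')
    if n=="scene":
        p=cv2.imread('pics/scene0.png')
        hsv=cv2.cvtColor(p,cv2.COLOR_BGR2HSV)
        for k,(u,v) in {"tray":(439,197),"cork":(404,229),"slate":(371,263)}.items():
            print(k,'hsv',hsv[v-1:v+2,u-1:u+2].reshape(-1,3).mean(0),W[v,u].round(1))
        for u,v in((345,260),(420,215),(400,260)): print('bench',W[v,u].round(1),hsv[v,u])
x=cv2.resize(p[160:300,330:480],None,fx=4.5,fy=4.2,interpolation=cv2.INTER_CUBIC); cv2.imwrite('pics/crop.png',x[:600])
E
```

```text
scene jarG 144 zmax 99.0 (array([410.1, 335.8]), np.float64(1.8))
scene jarR 142 zmax 100.0 (array([412.4, 201.5]), np.float64(1.9))
scene steel 108 zmax 165.0 (array([521.1,  71.3]), np.float64(1.4))
scene wood 91 zmax 171.0 (array([528.1, -98.2]), np.float64(0.9))
scene timer 105 zmax 52.0 (array([ 522.9, -260.8]), np.float64(13.6))
scene mug 755 zmax 164.0 (array([ 715. , -120.8]), np.float64(9.6))
tray hsv [ 17.77777778 127.88888889 169.88888889] [ 424.6 -350.2   13.4]
cork hsv [ 15.11111111 135.66666667 200.11111111] [ 435.1 -164.3    8.6]
slate hsv [139.55555556  13.          71.88888889] [434.4  -0.8   8.3]
bench [496.   18.2  -2. ] [10  9 88]
bench [ 434.3 -255.7    0.7] [10 17 88]
bench [ 3.88e+02 -6.02e+01  3.00e-01] [ 6 14 88]
top jarG 106 zmax 102.0 (array([409.9, 336.5]), np.float64(4.2))
top jarR 103 zmax 101.0 (array([411.9, 203.2]), np.float64(4.4))
top steel 78 zmax 498.0 (array([521.5,  73. ]), np.float64(3.2))
```

View pics/crop.png

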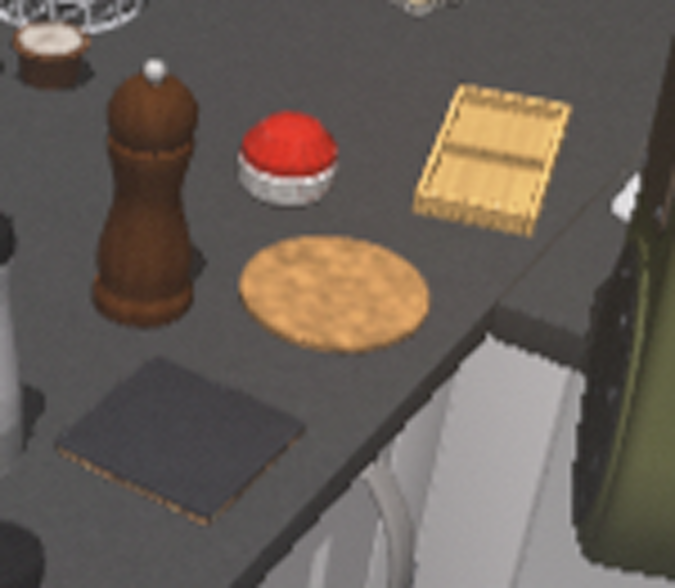

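The crop shows the slate's top corners at crop (158,357), (303,430), (207,516), (57,441). The tray's rim corners are at (462,85), (571,103), (530,222), (417,200), and the cork is centred near (335,292).

```bash
python3 - <<'E'
import h; from h import *
h.CAM=np.asarray(get_calibration('scene')['origin'])[:2]
f=lambda x,y:(330+(x+.5)/4.5-.5,160+(y+.5)/4.2-.5)
for k,z,c in(("slate",8,[(158,357),(303,430),(207,516),(57,441)]),("tray",17,[(462,85),(571,103),(530,222),(417,200)])):
    A=np.array([ray('scene',*f(*q),z)[:2] for q in c],np.float32)
    print(k,A.round(1).tolist(),'mean',A.mean(0),cv2.minAreaRect(A))
W=cloud('scene',np.load('pics/scene0.npy'))
hsv=cv2.cvtColor(cv2.imread('pics/scene0.png'),cv2.COLOR_BGR2HSV)
m=cv2.inRange(hsv,(8,80,120),(25,255,255)); m[:210]=0;m[:,:380]=0;m[250:]=0;m[:,430:]=0
cnt=max(cv2.findContours(m,0,2)[0],key=cv2.contourArea)
B=np.array([ray('scene',*q[0],8)[:2] for q in cnt],np.float32); print('cork',cv2.minEnclosingCircle(B),cv2.fitEllipse(B))
m=cv2.inRange(hsv,(8,60,90),(28,255,255)); m[:175]=0;m[:,:415]=0;m[220:]=0;m[:,465:]=0
Q=W[m>0]; Q=Q[Q[:,2]>2]; print('tray cloud',len(Q),cv2.minAreaRect(Q[:,:2].astype(np.float32)))
Q=W[182:210,382:407].reshape(-1,3);Q=Q[(Q[:,2]>6)&(Q[:,2]<60)]; 
Q=Q[(Q[:,0]<560)]; print('timer',Q.mean(0),Q.min(0),Q.max(0), 'top',ray('scene',394,188,50))
Q=W[165:210,285:326].reshape(-1,3);Q=Q[(Q[:,2]>15)&(Q[:,2]<96)&(Q[:,0]<760)];print('mug',Q.min(0),Q.max(0))
# ray-based check of tops
for k,u,v,z in(("woodknob",330+154/4.5,160+66/4.2,168),):print(k,ray('scene',u,v,z))
E
```

```text
slate [[483.1000061035156, -49.400001525878906], [386.8999938964844, -41.5], [391.5, 48.099998474121094], [485.8999938964844, 44.900001525878906]] mean [436.8576       0.49105644] ((436.52734375, -0.6660728454589844), (94.3695297241211, 96.38697052001953), 88.07157135009766)
tray [[478.79998779296875, -417.70001220703125], [410.8999938964844, -439.0], [372.0, -289.3999938964844], [437.6000061035156, -270.6000061035156]] mean [ 424.8286  -354.17572] ((424.2336120605469, -354.7930908203125), (71.12581634521484, 154.87826538085938), 15.670051574707031)
cork ((435.1616516113281, -165.2305450439453), 59.38815689086914) ((436.5289001464844, -165.75531005859375), (107.06132507324219, 114.87005615234375), 19.374357223510742)
tray cloud 840 ((429.85638427734375, -364.7951965332031), (76.85496520996094, 172.79306030273438), 15.433305740356445)
timer [ 514.50987351 -244.32185046   31.92782698] [ 490.03444235 -275.52590938    7.12697664] [ 550.16560159 -224.58343803   52.47724542] top [ 525.49987818 -261.99567163   50.        ]
mug [ 674.44712103 -252.31511338   15.11010538] [759.39928773 -75.80297961  95.9787662 ]
woodknob [527.94000292 -98.45753892 168.        ]
```

>>> jog_arm(
  plan=[0.193,0.396,0.02,0,0,80.5,0.193,0.396,0.02,0,0,80.5,0.193,0.396,0.02,0,0,80.5,0.193,0.396,0.02,0,0,80.5,0.193,0.396,0.02,0,0,80.5,0.193,0.396,0.02,0,0,80.5,0.193,0.396,0.02,0,0,80.5,0.193,0.396,0.02,0,0,80.5,0.193,0.396,0.02,0,0,80.5,0.193,0.396,0.02,0,0,80.5,0.1755,0.6985,0.02,0,0,80.5,0.1755,0.6985,0.02,0,0,80.5,0.1755,0.6985,0.02,0,0,80.5,0.1755,0.6985,0.02,0,0,80.5,0.1755,0.6985,0.02,0,0,80.5,0.1755,0.6985,0.02,0,0,80.5,0.1755,0.6985,0.02,0,0,80.5,0.1755,0.6985,0.02,0,0,80.5,0.1755,0.6985,0.02,0,0,80.5],
  claw=0.07,
)

```text
clock: 2.0
eef_pos: [412.2, 201.2, 203.5]
eef_rot: [-3.141, 0.0, 1.849]
wrist_force: [-0.4, -0.9, -0.2]
finger_gap: 70.1
finger_force: 0.0
```

```bash
python3 - <<'E'
from h import *
snap('top','top1'); snap('scene','scene1')
p=cv2.imread('pics/top1.png'); cv2.imwrite('pics/top1c.png',cv2.resize(p[140:340,270:570],None,fx=2.66,fy=3,interpolation=cv2.INTER_CUBIC))
s=manip.read_state();print(s['clock'],s['eef_pos'],s['eef_rot'])
W=cloud('scene',np.load('pics/scene0.npy'))
for u,v in((279,320),(294,300),(286,274),(306,285)): 
  Q=W[v-6:v+7,u-6:u+7].reshape(-1,3); i=Q[:,2].argmax(); print('knob',Q[i].round())
E
```

```text
2.1 [412.40926247 200.83690744 203.65675835] [-3.14155362e+00  1.26691328e-04  1.84793213e+00]
knob [nan nan nan]
knob [nan nan nan]
knob [547. 174.  32.]
knob [493. 160.  31.]
```

View pics/top1c.png

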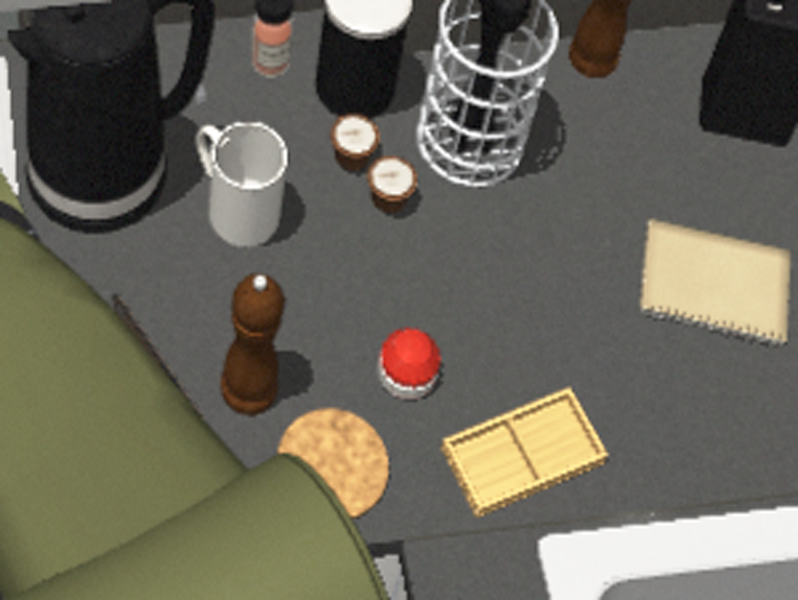

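The tray is now fully visible in the top crop: rim corners (443,441), (571,390), (606,455), (479,507). Wooden mill knob is at (260,283), and the timer at (410,360).

```bash
python3 - <<'E'
from h import *
f=lambda x,y:(270+(x+.5)/2.66-.5,140+(y+.5)/3-.5)
A=np.array([ray('top',*f(*q),17)[:2] for q in[(443,441),(571,390),(606,455),(479,507)]],np.float32);print(A.tolist(),A.mean(0),cv2.minAreaRect(A))
print('knob',ray('top',*f(260,283),167))
hsv=cv2.cvtColor(cv2.imread('pics/top1.png'),cv2.COLOR_BGR2HSV)
m=cv2.inRange(hsv,(8,50,110),(28,255,255));m[:265]=0;m[312:]=0;m[:,:432]=0;m[:,502:]=0
c=max(cv2.findContours(m,0,2)[0],key=cv2.contourArea);h=cv2.convexHull(c)
B=np.array([ray('top',*q[0],14)[:2] for q in h],np.float32);print('tray mask',cv2.minAreaRect(B))
m=cv2.inRange(hsv,(0,170,120),(6,255,255));m[:240]=0;M=cv2.moments(m,True);print('timer',ray('top',M['m10']/M['m00'],M['m01']/M['m00'],32))
E
```

```text
[[440.46783447265625, -275.6600036621094], [476.796142578125, -414.523681640625], [408.8658142089844, -431.3764343261719], [373.4901123046875, -296.044677734375]] [ 424.90497 -354.4012 ] ((424.779296875, -353.9481201171875), (69.98396301269531, 143.5369873046875), 14.66065788269043)
knob [526.21774614 -96.77985799 167.        ]
tray mask ((423.9228515625, -353.4890441894531), (82.80914306640625, 151.6873779296875), 15.226694107055664)
timer [ 520.18634547 -257.43638726   32.        ]
```

>>> jog_arm(
  plan=[0,0.001,-0.05,0,0,0,0,0.001,-0.1,0,0,0,0,0.001,-0.13,0,0,0,0,0.001,-0.15,0,0,0,0,0.001,-0.165,0,0,0,0,0.001,-0.165,0,0,0,0,0.001,-0.165,0,0,0],
)

```text
clock: 2.8
eef_pos: [412.6, 202.4, 39.2]
eef_rot: [3.141, -0.0, 1.849]
wrist_force: [0.4, 0.4, -0.1]
finger_gap: 69.9
finger_force: 0.0
```

>>> jog_arm(
  plan=[0,0,0,0,0,0,0,0,0,0,0,0,0,0,0,0,0,0,0,0,0,0,0,0,0,0,0,0,0,0,0,0,0,0,0,0,0,0,0,0,0,0],
  claw=0.03,
  force=15,
)

```text
clock: 3.5
eef_pos: [412.3, 203.1, 39.0]
eef_rot: [3.141, -0.0, 1.85]
wrist_force: [-1.2, -0.7, 6.3]
finger_gap: 42.9
finger_force: 15.0
```

>>> jog_arm(
  plan=[0,0,0.03,0,0,0,0,0,0.07,0,0,0,0,-0.02,0.11,0,0,0,0.005,-0.06,0.14,0,0,0,0.01,-0.1,0.15,0,0,0,0.01,-0.14,0.15,0,0,0,0.015,-0.185,0.15,0,0,0,0.015,-0.23,0.15,0,0,0,0.015,-0.275,0.15,0,0,0,0.02,-0.32,0.15,0,0,0,0.02,-0.365,0.15,0,0,0,0.02,-0.41,0.15,0,0,0,0.02,-0.455,0.15,0,0,0,0.0215,-0.5,0.15,0,0,0,0.0215,-0.54,0.15,0,0,0,0.0215,-0.57,0.15,0,0,0,0.0215,-0.5905,0.15,0,0,0,0.0215,-0.5905,0.15,0,0,0,0.0215,-0.5905,0.15,0,0,0],
  force=25,
)

```text
clock: 5.4
eef_pos: [433.5, -387.1, 188.0]
eef_rot: [-3.141, -0.001, 1.849]
wrist_force: [-0.6, 0.1, -1.6]
finger_gap: 42.3
finger_force: 24.9
```

```bash
python3 - <<'E'
from h import *
snap('scene','scene2')
s=manip.read_state();print(s['clock'],s['eef_pos'],s['finger_gap'])
p=cv2.imread('pics/scene2.png'); cv2.imwrite('pics/scene2c.png',cv2.resize(p[60:260,330:530],None,fx=3,fy=3,interpolation=cv2.INTER_CUBIC))
E
```

```text
5.45 [ 433.64706029 -386.71890013  188.34235455] 42.38813024825754
```

View pics/scene2c.png

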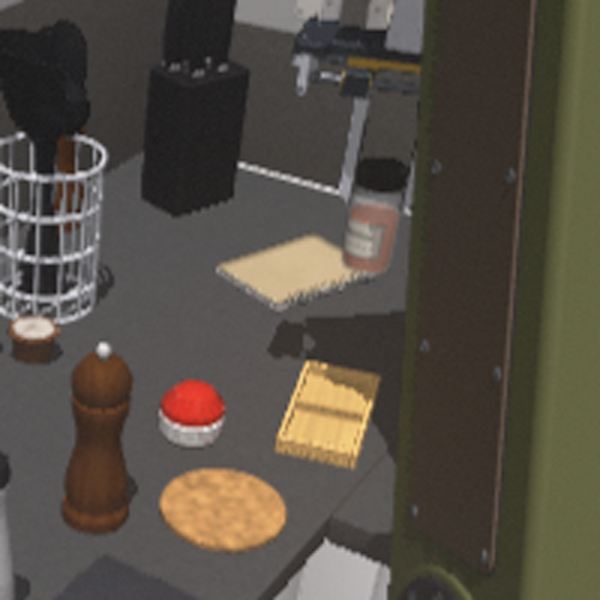

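The jar hangs upright in the gripper at crop (373,215). Lowering it into the far compartment.

>>> jog_arm(
  plan=[0,0,-0.04,0,0,0,0,0,-0.08,0,0,0,0,0,-0.11,0,0,0,0,0,-0.13,0,0,0,0,0,-0.138,0,0,0,0,0,-0.144,0,0,0,0,0,-0.144,0,0,0,0,0,-0.144,0,0,0],
)

```text
clock: 6.25
eef_pos: [434.1, -387.7, 45.7]
eef_rot: [3.141, 0.001, 1.85]
wrist_force: [0.1, -0.6, -1.0]
finger_gap: 42.5
finger_force: 24.9
```

>>> jog_arm(
  plan=[0,0,0,0,0,0,0,0,0,0,0,0,0,0,0,0,0,0,0,0,0,0,0,0,0,0,0.02,0,0,0,0,0,0.06,0,0,0,0,0,0.11,0,0,0,0,0,0.15,0,0,0,0,0.05,0.16,0,0,0,0,0.1,0.16,0,0,0,0,0.15,0.16,0,0,0,0,0.2,0.16,0,0,0,0,0.25,0.16,0,0,0,0,0.3,0.16,0,0,0,0,0.35,0.16,0,0,0,0,0.4,0.16,0,0,0,0,0.45,0.16,0,0,0,0,0.5,0.16,0,0,0,0,0.55,0.16,0,0,0,0,0.59,0.16,0,0,0],
  claw=0.07,
)

```text
clock: 8.25
eef_pos: [433.1, 205.0, 204.9]
eef_rot: [3.141, -0.0, 1.851]
wrist_force: [0.9, -0.9, -0.1]
finger_gap: 70.0
finger_force: 0.0
```

```bash
python3 - <<'E'
from h import *
snap('top','top3')
s=manip.read_state();print(s['clock'],s['eef_pos'],s['finger_gap'])
p=cv2.imread('pics/top3.png'); cv2.imwrite('pics/top3c.png',cv2.resize(p[220:340,350:530],None,fx=4,fy=4,interpolation=cv2.INTER_CUBIC))
E
```

```text
8.3 [432.89174657 208.91450102 204.70407885] 70.21294158579138
```

View pics/top3c.png

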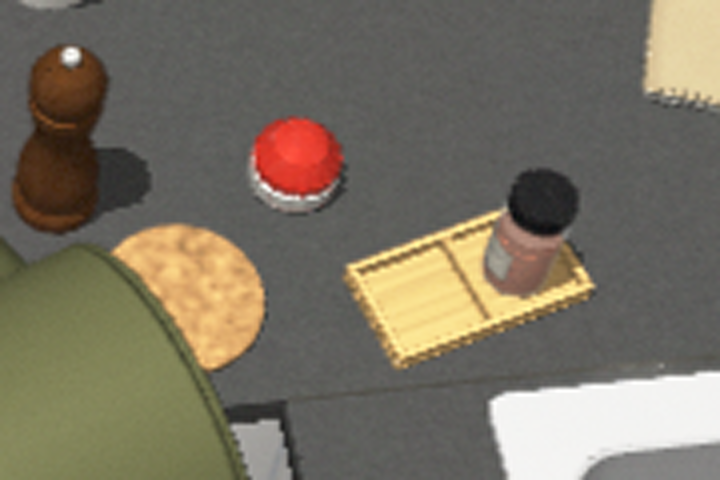

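The jar stands upright in the far compartment (crop 520,260). Next the second jar.

>>> jog_arm(
  plan=[-0.01,0.045,0,0,0,0,-0.02,0.09,0,0,0,0,-0.0235,0.1335,-0.02,0,0,0,-0.0235,0.1335,-0.04,0,0,0,-0.0235,0.1335,-0.08,0,0,0,-0.0235,0.1335,-0.12,0,0,0,-0.0235,0.1335,-0.15,0,0,0,-0.0235,0.1335,-0.166,0,0,0,-0.0235,0.1335,-0.166,0,0,0,-0.0235,0.1335,-0.166,0,0,0],
)

```text
clock: 9.3
eef_pos: [410.5, 336.1, 39.3]
eef_rot: [3.141, -0.0, 1.85]
wrist_force: [0.5, -0.2, 0.7]
finger_gap: 69.7
finger_force: 0.0
```

>>> jog_arm(
  plan=[0,0,0,0,0,0,0,0,0,0,0,0,0,0,0,0,0,0,0,0,0,0,0,0,0,0,0,0,0,0,0,0,0,0,0,0,0,0,0,0,0,0],
  claw=0.03,
  force=20,
)

```text
clock: 10.0
eef_pos: [410.4, 336.2, 39.1]
eef_rot: [3.141, -0.0, 1.85]
wrist_force: [0.1, -0.4, 5.9]
finger_gap: 42.4
finger_force: 20.0
```

```bash
python3 - <<'E'
import h;from h import *
print(ray('top',486,269.8,101)[:2],'want 433.8,-387.5')
W=cloud('top',np.load('pics/top3.npy'));Q=W[255:300,465:502].reshape(-1,3);Q=Q[(Q[:,2]>96)&(Q[:,2]<108)];print(len(Q),Q.mean(0))
E
```

```text
[ 429.51403129 -386.15655641] want 433.8,-387.5
182 [ 431.77319329 -387.58628075  100.21066526]
```

>>> jog_arm(
  plan=[0,0,0.03,0,0,0,0,0,0.07,0,0,0,0,-0.02,0.11,0,0,0,0.005,-0.06,0.14,0,0,0,0.01,-0.1,0.15,0,0,0,0.01,-0.145,0.15,0,0,0,0.01,-0.19,0.15,0,0,0,0.01,-0.235,0.15,0,0,0,0.01,-0.28,0.15,0,0,0,0.01,-0.325,0.15,0,0,0,0.01,-0.37,0.15,0,0,0,0.01,-0.415,0.15,0,0,0,0.01,-0.46,0.15,0,0,0,0.01,-0.505,0.15,0,0,0,0.006,-0.55,0.15,0,0,0,0.006,-0.595,0.15,0,0,0,0.006,-0.635,0.15,0,0,0,0.006,-0.657,0.15,0,0,0,0.006,-0.657,0.15,0,0,0,0.006,-0.657,0.15,0,0,0],
  force=25,
)

```text
clock: 12.0
eef_pos: [415.9, -320.7, 188.1]
eef_rot: [-3.141, -0.001, 1.849]
wrist_force: [0.3, 0.1, -1.3]
finger_gap: 42.3
finger_force: 24.9
```

>>> jog_arm(
  plan=[0,0,-0.04,0,0,0,0,0,-0.08,0,0,0,0,0,-0.11,0,0,0,0,0,-0.13,0,0,0,0,0,-0.138,0,0,0,0,0,-0.144,0,0,0,0,0,-0.144,0,0,0,0,0,-0.144,0,0,0],
)

```text
clock: 12.8
eef_pos: [416.6, -321.1, 45.6]
eef_rot: [3.141, 0.001, 1.85]
wrist_force: [1.1, -0.1, -1.3]
finger_gap: 42.6
finger_force: 24.9
```

>>> jog_arm(
  plan=[0,0,0,0,0,0,0,0,0,0,0,0,0,0,0,0,0,0,0,0,0,0,0,0,0,0,0.02,0,0,0,0,0,0.06,0,0,0,0,0,0.11,0,0,0,0,0,0.16,0,0,0,0,0.02,0.19,0,0,0,0.01,0.07,0.19,0,0,0,0.02,0.115,0.19,0,0,0,0.03,0.16,0.19,0,0,0,0.04,0.205,0.19,0,0,0,0.055,0.25,0.19,0,0,0,0.07,0.295,0.19,0,0,0,0.085,0.335,0.19,0,0,0,0.095,0.37,0.19,0,0,0,0.105,0.393,0.19,0,0,0,0.105,0.393,0.19,0,0,0,0.105,0.393,0.19,0,0,0],
  claw=0.07,
)

```text
clock: 14.8
eef_pos: [521.0, 72.0, 234.4]
eef_rot: [-3.141, 0.0, 1.851]
wrist_force: [-0.2, -0.9, -0.8]
finger_gap: 70.1
finger_force: 0.0
```

```bash
python3 - <<'E'
from h import *
snap('scene','scene4')
p=cv2.imread('pics/scene4.png'); cv2.imwrite('pics/scene4c.png',cv2.resize(p[100:300,270:490],None,fx=3,fy=3,interpolation=cv2.INTER_CUBIC))
E
```

```text
(no output)
```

View pics/scene4c.png

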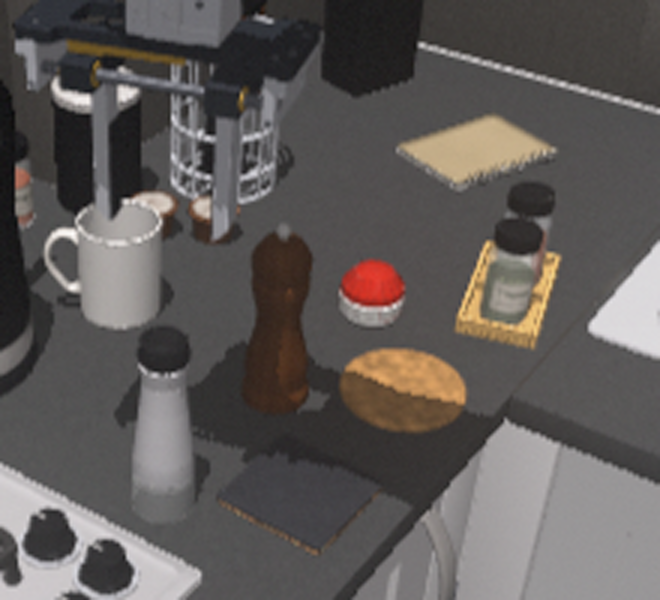

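Both jars stand upright in the tray (crop 510,290 and 530,230); the gripper is centred over the steel mill (crop 163,430).

>>> jog_arm(
  plan=[0,0,-0.04,0,0,0,0,0,-0.08,0,0,0,0,0,-0.11,0,0,0,0,0,-0.13,0,0,0,0,0,-0.1386,0,0,0,0,0,-0.1386,0,0,0,0,0,-0.1386,0,0,0],
)

```text
clock: 15.55
eef_pos: [521.7, 71.6, 97.2]
eef_rot: [3.14, 0.0, 1.849]
wrist_force: [-0.5, -0.3, 0.2]
finger_gap: 69.8
finger_force: 0.0
```

>>> jog_arm(
  plan=[0,0,0,0,0,0,0,0,0,0,0,0,0,0,0,0,0,0,0,0,0,0,0,0,0,0,0,0,0,0,0,0,0,0,0,0,0,0,0,0,0,0],
  claw=0.025,
  force=25,
)

```text
clock: 16.25
eef_pos: [521.2, 72.0, 96.2]
eef_rot: [3.141, 0.0, 1.85]
wrist_force: [0.3, 0.1, 3.5]
finger_gap: 38.1
finger_force: 25.0
```

>>> jog_arm(
  plan=[0,0,0.02,0,0,0,0,0,0.045,0,0,0,-0.02,-0.017,0.05,0,0,0,-0.045,-0.038,0.05,0,0,0,-0.07,-0.06,0.05,0,0,0,-0.0845,-0.072,0.05,0,0,0,-0.0845,-0.072,0.05,0,0,0,-0.0845,-0.072,0.03,0,0,0,-0.0845,-0.072,0.018,0,0,0,-0.0845,-0.072,0.012,0,0,0,-0.0845,-0.072,0.009,0,0,0,-0.0845,-0.072,0.009,0,0,0,-0.0845,-0.072,0.009,0,0,0,-0.0845,-0.072,0.009,0,0,0],
  force=30,
)

```text
clock: 17.65
eef_pos: [436.9, 0.0, 105.5]
eef_rot: [3.141, 0.0, 1.85]
wrist_force: [0.4, -0.1, -2.1]
finger_gap: 37.8
finger_force: 29.9
```

```bash
python3 - <<'E'
from h import *
snap('scene','scene5')
p=cv2.imread('pics/scene5.png'); cv2.imwrite('pics/scene5c.png',cv2.resize(p[130:300,320:460],None,fx=3.5,fy=3.5,interpolation=cv2.INTER_CUBIC))
E
```

```text
(no output)
```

View pics/scene5c.png

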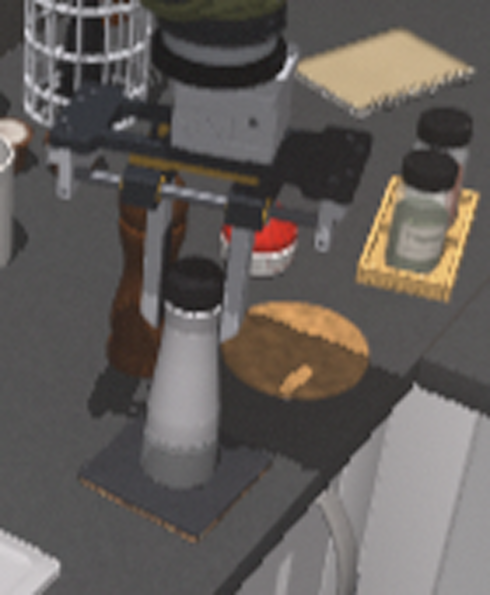

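Steel mill is upright at the middle of the slate (crop 180,470). Releasing and going to the wooden mill.

>>> jog_arm(
  plan=[0,0,-0.001,0,0,0,0,0,-0.001,0,0,0],
)

```text
clock: 17.9
eef_pos: [436.7, 0.0, 104.1]
eef_rot: [3.141, 0.0, 1.85]
wrist_force: [0.0, 0.9, -3.0]
finger_gap: 38.0
finger_force: 29.9
```

>>> jog_arm(
  plan=[0,0,0,0,0,0,0,0,0,0,0,0,0,0,0,0,0,0,0,0,0,0,0,0,0,0,0.02,0,0,0,0,0,0.05,0,0,0,0,0,0.09,0,0,0,0,0,0.135,0,0,0,0.03,-0.03,0.136,0,0,0,0.06,-0.065,0.136,0,0,0,0.0905,-0.0975,0.136,0,0,0,0.0905,-0.0975,0.136,0,0,0,0.0905,-0.0975,0.1,0,0,0,0.0905,-0.0975,0.06,0,0,0,0.0905,-0.0975,0.03,0,0,0,0.0905,-0.0975,0.012,0,0,0,0.0905,-0.0975,0.012,0,0,0,0.0905,-0.0975,0.012,0,0,0],
  claw=0.075,
)

```text
clock: 19.7
eef_pos: [527.3, -97.3, 116.9]
eef_rot: [3.141, 0.0, 1.85]
wrist_force: [-0.5, 0.6, -0.0]
finger_gap: 75.0
finger_force: 0.0
```

>>> jog_arm(
  plan=[0,0,0,0,0,0,0,0,0,0,0,0,0,0,0,0,0,0,0,0,0,0,0,0,0,0,0,0,0,0,0,0,0,0,0,0,0,0,0,0,0,0],
  claw=0.03,
  force=20,
)

```text
clock: 20.4
eef_pos: [527.4, -97.5, 116.4]
eef_rot: [3.141, 0.0, 1.85]
wrist_force: [0.8, 0.2, 4.8]
finger_gap: 46.6
finger_force: 20.1
```

>>> jog_arm(
  plan=[0,0,0.02,0,0,0,0,0,0.045,0,0,0,-0.02,-0.015,0.05,0,0,0,-0.045,-0.034,0.05,0,0,0,-0.07,-0.053,0.05,0,0,0,-0.0915,-0.068,0.05,0,0,0,-0.0915,-0.068,0.05,0,0,0,-0.0915,-0.068,0.03,0,0,0,-0.0915,-0.068,0.018,0,0,0,-0.0915,-0.068,0.012,0,0,0,-0.0915,-0.068,0.008,0,0,0,-0.0915,-0.068,0.008,0,0,0,-0.0915,-0.068,0.008,0,0,0,-0.0915,-0.068,0.008,0,0,0],
  force=25,
)

```text
clock: 21.8
eef_pos: [436.0, -165.4, 124.3]
eef_rot: [3.141, 0.0, 1.85]
wrist_force: [1.2, -0.1, 1.6]
finger_gap: 46.6
finger_force: 24.9
```

```bash
python3 - <<'E'
from h import *
snap('scene','scene6')
p=cv2.imread('pics/scene6.png'); cv2.imwrite('pics/scene6c.png',cv2.resize(p[130:300,320:460],None,fx=3.5,fy=3.5,interpolation=cv2.INTER_CUBIC))
E
```

```text
(no output)
```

View pics/scene6c.png

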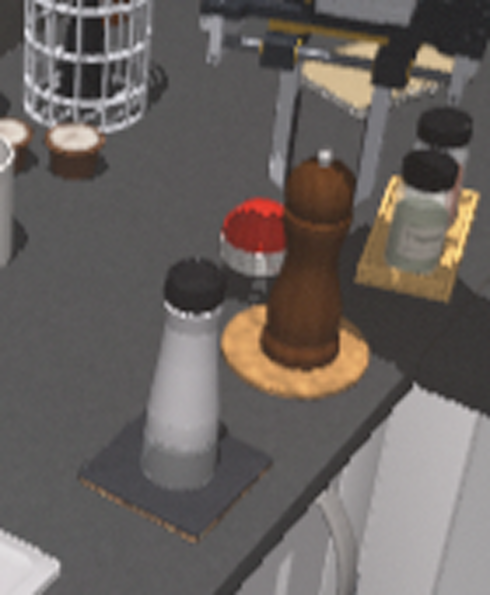

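The wooden mill is upright in the middle of the cork (crop 300,350), and the steel mill stands centred on the slate. Releasing and retreating.

>>> jog_arm(
  plan=[0,0,0,0,0,0,0,0,0,0,0,0,0,0,0,0,0,0,0,0,0,0,0,0,0,0,0.02,0,0,0,0,0,0.05,0,0,0,0,0,0.09,0,0,0,0,0,0.135,0,0,0,0,0.04,0.15,0,0,0,0,0.09,0.15,0,0,0,0,0.14,0.15,0,0,0,0,0.19,0.15,0,0,0,0,0.24,0.15,0,0,0,0,0.29,0.15,0,0,0,0,0.34,0.15,0,0,0,0,0.39,0.15,0,0,0,0,0.44,0.15,0,0,0,0,0.48,0.15,0,0,0,0,0.48,0.15,0,0,0,0,0.48,0.15,0,0,0],
  claw=0.075,
)

```text
clock: 23.85
eef_pos: [435.4, 314.8, 273.6]
eef_rot: [-3.141, 0.0, 1.851]
wrist_force: [-0.6, -0.2, -0.4]
finger_gap: 74.8
finger_force: 0.0
```

```bash
python3 - <<'E'
import h;from h import *
snap('scene','scene7');snap('top','top7')
h.CAM=np.asarray(get_calibration('scene')['origin'])[:2]
W=cloud('scene',np.load('pics/scene7.npy')).reshape(-1,3); W=W[np.isfinite(W[:,2])]
for k,x,y,r,z0,z1 in(("jar far",433.8,-387.5,21,86,99),("jar near",416,-320.9,21,86,99),("steel",436.7,0,20,152,168),("steel low",436.7,0,25,14,30),("wood",435.9,-165.4,25,137,150),("wood low",435.9,-165.4,29,10,22),("timer",521,-259,31,2,18),("mug",715,-121,39,30,90)):
    S=W[(np.hypot(W[:,0]-x,W[:,1]-y)<r+20)&(W[:,2]>z0)&(W[:,2]<z1)]
    print(k,len(S),circ(S[:,:2],r) if len(S)>5 else '')
p=cv2.imread('pics/scene7.png'); cv2.imwrite('pics/scene7c.png',cv2.resize(p[130:300,280:480],None,fx=3.5,fy=3.5,interpolation=cv2.INTER_CUBIC))
E
```

```text
jar far 68 (array([ 434.2, -389. ]), np.float64(1.7))
jar near 75 (array([ 416.1, -321.6]), np.float64(1.8))
steel 145 (array([436.5,  -1.3]), np.float64(3.2))
steel low 111 (array([4.355e+02, 1.000e-01]), np.float64(0.8))
wood 90 (array([ 435.9, -166.1]), np.float64(1.2))
wood low 121 (array([ 432.9, -164.9]), np.float64(3.8))
timer 82 (array([ 522.3, -259.2]), np.float64(2.5))
mug 25 (array([ 728. , -109.6]), np.float64(2.7))
```

View pics/scene7c.png

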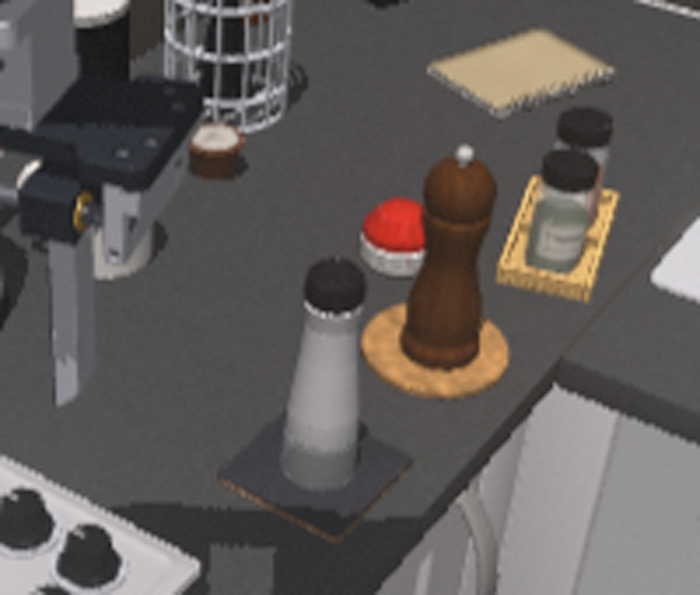

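View pics/top7.png

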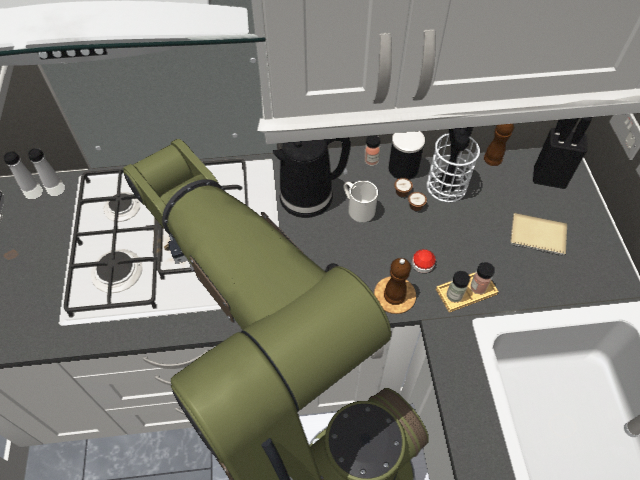

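All four stand upright on their targets: top view shows cork/mill at (396,290) and the tray jars at (457,287), (482,280). The timer at (424,261) and mug at (362,200) are unmoved.

```bash
python3 -c "
from cell import manip
print(manip.sign_off())"
```

```text
the job is handed in; nothing more can be done
None
```

The job is handed in at about 24 s on the robot clock: both jars stand in the tray compartments, the steel mill is on the slate and the wooden mill on the cork. All four are upright and within about 3 mm of their measured centres, the timer and mug look unmoved in the pictures, and the sign-off returned no verdict.

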